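# Load the grinding wheel and draw up its spindle

### The job

Lower the brittle grinding wheel, without dropping it, over the upright spindle until it lies flat on the bearing block, let go, and lay the steel clamp flange flat on top of it, also round the spindle. Then grip the spindle and draw it straight up, without forcing it against its snug bore, by about 35 mm, until its dark band stands just clear above the flange; finish while still holding it there, its lower end in the bore and the wheel and flange left lying flat. Leave the tin, the whetstone and the wrench where they are.

Things in the scene. Friction and masses are not known exactly. Their poses are not given: they have to be found in the camera images.
- block: Square dark steel bearing block, 110 x 110 x 80 mm high, fixed to the bench; origin at the centre of its underside, z up. A vertical bore 17.6 mm wide and 65 mm deep opens in the middle of its flat top (80 mm above the bench).
- bore_mouth (a point): Centre of the mouth of the bore, level with the block's top face.
- spindle: Loose plain steel rod, 16 mm diameter, 120 mm long, 0.19 kg, chamfered at the top, standing in the bore; origin at the centre of its lower end, z along the rod upward. At the start it rests on the floor of the bore: 65 mm are inside, 55 mm stand above the block. Nothing but the hand holds it up: let go, it falls back. It leaves the bore entirely after 65 mm of lift.
- spindle_band (a point): Middle of a 4 mm wide dark band painted round the spindle, 61 mm above its lower end. At the start it is 4 mm below the block's top face, inside the bore, out of sight; with wheel and flange on the block (25 mm together) the whole band is clear of them after 31 mm of lift.
- spindle_top (a point): Centre of the top end of the spindle, 120 mm above its lower end.
- wheel: Loose pinkish-grey grinding wheel: flat ring, 62 mm outer diameter, 24 mm hole, 14 mm thick, about 0.09 kg (varies), lying flat on the bench on one side of the block; origin at the centre of its underside, z up.
- flange: Loose bare steel clamp flange: flat ring, 52 mm outer diameter, 24 mm hole, 11 mm thick, 0.10 kg, lying flat on the bench on the other side of the block; origin at the centre of its underside, z up.
- tin: Bystander: closed tin, 72 mm diameter, 95 mm high, standing beyond the work; origin at the centre of its underside.
- whetstone: Bystander: grey stone block 50 x 150 x 25 mm, lying beyond the bearing block, long side (its y) roughly across the bench; origin at the centre of its underside.
- wrench: Bystander: steel wrench 170 mm long, lying flat beyond the work, its length (its x) roughly across the bench.
There are look-alikes about, which are no part of the job. Leave any blue, purple or red look-alike of the flange alone.

How it is judged:
On the way, in this order (a step that is already met when the one before it is completed fails the run):
1. the wheel, still in the gripper, is lowered over the spindle to less than 12 mm above the block (z of wheel in the frame of block between 0.076 and 0.092 m and horizontal distance between wheel and bore_mouth below 0.006 m and contact force between the fingers and wheel above 0.5 N).
2. the wheel lies flat on the block round the spindle, released, the spindle still down (z of wheel in the frame of block between 0.077 and 0.083 m and horizontal distance between wheel and bore_mouth below 0.006 m and angle between wheel's own z axis and vertical below 0.08 rad and contact force between the fingers and wheel below 0.1 N and z of spindle_band in the frame of block below 0.082 m), for 0.2 s.
3. the flange lies flat on the wheel round the spindle, released, the spindle still down (all of step 2 and z of flange in the frame of block between 0.091 and 0.097 m and horizontal distance between flange and bore_mouth below 0.006 m and angle between flange's own z axis and vertical below 0.08 rad and contact force between the fingers and flange below 0.1 N), for 0.2 s.
At the end, for the whole second after the job is handed in: Fingers hold the spindle still and upright, 29.5 to 47 mm above its start, its foot in the bore, side force on the bore under 15 N; wheel flat on the block, flange flat on the wheel, both round the spindle (heights within 3 mm, centres within 6 mm) and untouched by the fingers (z of spindle_band in the frame of block between 0.1055 and 0.123 m and horizontal distance between each of spindle, wheel, flange and bore_mouth below 0.006 m and angle between each of spindle, wheel, flange's own z axis and vertical below 0.08 rad and linear speed of spindle below 0.02 m/s and contact force between the fingers and spindle above 1 N and contact force between spindle and block below 15 N and contact force between the fingers and wheel below 0.1 N and contact force between the fingers and flange below 0.1 N and z of wheel in the frame of block between 0.077 and 0.083 m and z of flange in the frame of block between 0.091 and 0.097 m); the arm keeps its last pose, push and grip.
It fails at once if the tin is moved by more than 30 mm (distance of tin from where it was at the start of the episode above 0.03 m).
It fails at once if the whetstone is moved by more than 30 mm (distance of whetstone from where it was at the start of the episode above 0.03 m).
It fails at once if the wrench is moved by more than 30 mm (distance of wrench from where it was at the start of the episode above 0.03 m).
It fails at once if the spindle is forced hard against its bore (over 60 N) (contact force between spindle and block above 60 N).
It also fails if it takes over 69 s, if anything falls off the work surface, if the arm or the gripper's body presses on something with over 40 N, if the wrist force passes 120 N, or if a joint passes its speed limit or range.

### The arm

A 7-joint arm with a two-finger parallel gripper is mounted at the origin on the work surface. World frame = base frame: x ahead of the robot, y to its left, z up, the work surface at z = 0. Lengths are in m, angles in rad, forces in N, time in s.
With the tool pointing down it reaches from about 0.4 to 0.85 m from the base axis. Payload 4.5 kg.
Tool frame: the origin (TCP) lies at the very end of the fingers, on their centre line; the grasp point (between the pads) lies 19 mm behind it; z points along the fingers, y is the line along which they close (so a half turn about z gives the same grasp; the last joint's range is limited). The gripper opens to 85 mm and grips with 20 to 120 N. Pads are 22 mm wide; open, the fingers measure 114 mm over their backs; the gripper's body (76 mm by 85 mm) begins 54 mm behind the grasp point. The pads swing forward as they close: fully open they stand 13 mm farther back than shut.
Start: joints at [-1.298, 0.689, -0.195, 1.565, 0.157, 0.902, -0.215], TCP at [0.148, 0.607, 0.231] pointing down, gripper open.
Joint ranges: [-3.01, 3.01], [-0.46, 2.08], [-1.47, 1.51], [0.13, 2.56], [-1, 4.14], [0.04, 2.09], [-2.66, 2.66]. Speed limits (rad/s): [2.57, 2.57, 3.14, 3.14, 3.14, 3.14, 3.14].

### API

Orientations are given as a unit quaternion [x, y, z, w].
In Python, from workcell import arm gives the robot as it stands.
- The arm moves only by the shell command python3 -m inch 'ROWS'. ROWS is a JSON object of lists of equal length, an entry for each row: "offset": the shift along the tool's x, y, z as a fraction of full scale, a list of three; "angular": the turn, a rotation vector about the tool's x, y, z as a fraction of full scale, a list of three; "jaw": the opening, from -1 (shut) to 1 (fully open). In form: {"offset": [[dx, dy, dz], ...], "angular": [[ax, ay, az], ...], "jaw": [jaw, ...]}. A call has 1 to 8 rows; each row shifts and turns the commanded pose from where the row before left it, along the tool's axes as they then stand; what a row does not reach is not made up. Full scale, the value 1, is 40 mm for a shift and 0.08 rad for a turn. A row lasts 1/12 s, in which the tool goes at most 41.7 mm and 7.16 degrees, less where a joint would pass 70% of its speed; a pose out of reach is approached as far as the arm can. A call with a number of a shift or a turn outside -1 to 1 is refused whole. A call with a gripper value outside its range is refused whole. The fingers move at their own pace and stop on an object; the grip force is fixed at half the most. Time passes only in rows, so rows that do not move let the fingers close. It gives the time, the measured TCP pose, the force, the opening and the grip force at its end, in the units of the state.
- arm.sense(): the state, without advancing time (a new reading comes with each control period).
- arm.grab_frame(name): name is "scene" or "top"; returns (picture, depth): 420x560x3 uint8, blue, green, red; 420x560 float32, m along the optical axis (not along the pixel's ray), 0 where there is no reading.
- arm.calibration(name): a dict with "fx", "fy", "cx", "cy" (pixels), "k1" (the pictures are not rectified: a ray, as slopes to the right and down, at radius r is drawn at 1 + k1 r^2 times it, then the intrinsics apply), "R" (3x3) and "t" (3): a world point X has camera coordinates R X + t. Camera axes: x right, y down, z forward; pixel columns grow to the right and rows downward; lengths in m; the calibration is good to about 2 mm. A picture is of the moment at which its call begins. calibration takes no time and is no camera call.
- arm.close_job(): hands the job in; it is judged then, once.
The state is a dict: "time_s": time; "q": joint angles; "joint_velocities": joint speeds; "effort": joint torques, N m; "eef_pos": TCP position; "ee_rot": TCP orientation; "ft_force": force on the tool from outside, world axes, zero at the start; "wrist_torque": the same for the moment, N m; "gripper_width": finger opening in m; "finger_force": force on a finger pad.
Only numpy, scipy, OpenCV 4.12 (cv2) and the standard library are available. Lean on these libraries where they do the work, as an engineer would, in place of code of your own. Each camera call takes 0.05 s, during which the arm holds its last target. There are 200 camera calls.

## Working session

There is one attempt and no reset: what is moved stays moved. The work goes in short steps, Python scripts to look and compute and a shell command to move; the robot and the scene stay as the last step left them, time stands still between calls to the robot, and variables do not carry over. Pictures are saved under pics/ and viewed, at most 12 in all, crops included, and the job is handed in when it is done.

```bash
ls; mkdir -p pics; python3 - <<'E'
from workcell import arm
import cv2,numpy as np
for n in("scene","top"):
    p,d=arm.grab_frame(n); cv2.imwrite(f"pics/{n}0.png",p); np.save(f"pics/{n}0.npy",d)
    print(n,arm.calibration(n))
s=arm.sense();print(s)
E
```

```text
pics
scene {'fx': 500.29676401382466, 'fy': 500.29676401382466, 'cx': 280.60319276080605, 'cy': 207.7905152371736, 'k1': -0.1461261130030191, 'R': array([[-0.82977391,  0.55794189,  0.01327042],
       [ 0.43511645,  0.66163183, -0.61066931],
       [-0.34949812, -0.50094328, -0.79177452]]), 't': array([ 0.49083631, -0.16520166,  1.2961077 ])}
top {'fx': 382.56483739257584, 'fy': 382.56483739257584, 'cx': 279.77703375799666, 'cy': 207.14786368908912, 'k1': -0.028622960692550742, 'R': array([[-0.07912491, -0.99685546,  0.00429507],
       [-0.97711943,  0.07670363, -0.19837884],
       [ 0.19742558, -0.0198935 , -0.98011601]]), 't': array([0.01891642, 0.58732243, 0.78298446])}
{'time_s': 0.1, 'q': array([-1.29821364,  0.68988226, -0.19454214,  1.56626042,  0.15725308,
        0.90250028, -0.21508911]), 'joint_velocities': array([ 0.00079522, -0.00383685, -0.0015712 , -0.00167839,  0.00227155,
        0.00115031, -0.00144212]), 'effort': array([-3.48727313e-03, -5.40600944e+01, -1.27136115e+00, -1.58985811e+01,
        9.44085710e-03,  4.34449277e-03, -1.22078330e-05]), 'eef_pos': array([0.14770514, 0.60668422, 0.2305705 ]), 'ee_rot': array([ 1.19069327e-01,  9.92885594e-01, -8.29578680e-04, -6.21606673e-05]), 'ft_force': array([ 0.82768439, -0.31100647,  0.07969257]), 'wrist_torque': array([-0.0043119 , -0.02112073, -0.03152561]), 'finger_force': 0.0, 'gripper_width': 0.0853099323871053}
```

View pics/scene0.png

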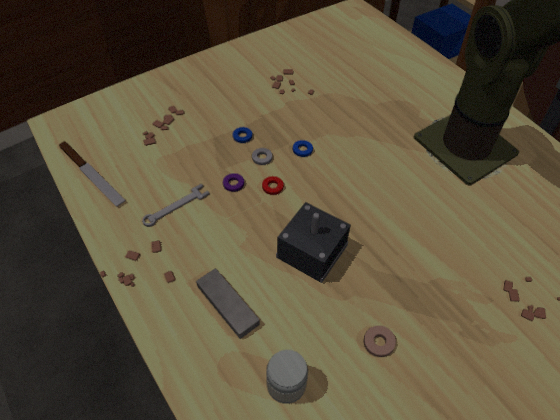

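View pics/top0.png

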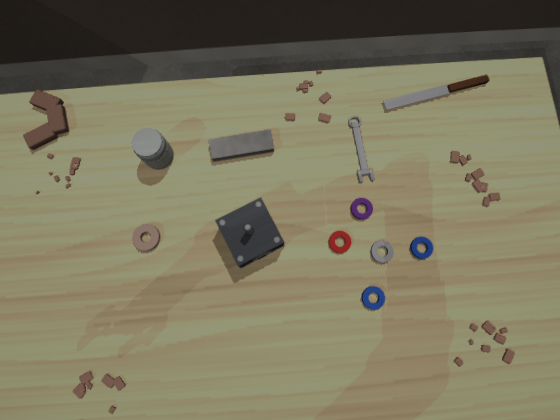

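The pictures show:
- **Wheel:** the pink-grey ring at scene (380,341), top (146,237).
- **Block and spindle:** scene (313,240), top (249,232). The spindle tip is at top (248,228).
- **Ring look-alikes (top):** purple (361,208), red (340,242), blue (421,247), blue (373,297), and one bare grey ring (382,251), which is scene (262,156). The bare steel grey one fits the flange. I'll confirm it in a crop while measuring.

```bash
cat > h.py <<'E'
import numpy as np,cv2
from workcell import arm
def rays(n,uv):
    c=arm.calibration(n); K=np.array([[c['fx'],0,c['cx']],[0,c['fy'],c['cy']],[0,0,1]])
    s=np.asarray(uv,float).reshape(-1,1,2)
    u=cv2.undistortPoints(s,K,np.array([c['k1'],0,0,0,0]))[:,0]
    d=np.c_[u,np.ones(len(u))]
    return -c['R'].T@c['t'], d@c['R'], d      # origin, world dirs with unit cam z
def plane(n,uv,z):
    o,w,_=rays(n,uv); return o+w*((z-o[2])/w[:,2])[:,None]
def cloud(n,d):
    v,u=np.mgrid[:420,:560]; o,w,_=rays(n,np.c_[u.ravel(),v.ravel()])
    return (o+w*d.reshape(-1,1)).reshape(420,560,3)
def proj(n,X):
    c=arm.calibration(n); K=np.array([[c['fx'],0,c['cx']],[0,c['fy'],c['cy']],[0,0,1]])
    return cv2.projectPoints(np.asarray(X,float).reshape(-1,1,3),cv2.Rodrigues(c['R'])[0],c['t'],K,np.array([c['k1'],0,0,0,0]))[0][:,0]
E
python3 - <<'E'
from h import *
for n,seeds in (("top",dict(wheel=(146,237,.014,.04),flange=(382,251,.011,.035),)),("scene",dict(wheel=(380,341,.014,.04),flange=(262,156,.011,.035)))):
    p=cv2.imread(f"pics/{n}0.png"); P=cloud(n,np.load(f"pics/{n}0.npy"))
    lab=cv2.cvtColor(p,cv2.COLOR_BGR2LAB).astype(float)
    for k,(u,v,h,r) in seeds.items():
        g=P[v,u]; X=plane(n,(u,v),h)[0]
        near=np.hypot(P[...,0]-X[0],P[...,1]-X[1])<r+.012
        bench=np.median(P[...,2][near&(P[...,2]<.005)])
        m=(near&(P[...,2]>bench+h*.5)).astype(np.uint8)
        # colour: less yellow than wood
        m2=(near&(lab[...,2]<150)).astype(np.uint8)
        for nm,mm in(("depth",m),("col",m2)):
            cs=cv2.findContours(mm,cv2.RETR_EXTERNAL,cv2.CHAIN_APPROX_NONE)[0]
            if not cs: continue
            c=max(cs,key=cv2.contourArea)
            e=cv2.fitEllipse(c); (x,y),R=cv2.minEnclosingCircle((plane(n,c.reshape(-1,2),h)[:,:2]*1000).astype(np.float32))
            print(n,k,nm,"bench",bench.round(4),"ell",np.round(e[0],1),np.round(e[1],1),plane(n,e[0],h)[0].round(4),"circ",round(x,1),round(y,1),round(R,1))
    u,v=dict(top=(249,232),scene=(313,240))[n]
    near=np.zeros(P.shape[:2],bool);near[v-50:v+50,u-50:u+50]=1
    m=(near&(abs(P[...,2]-.08)<.01)).astype(np.uint8)
    c=max(cv2.findContours(m,cv2.RETR_EXTERNAL,cv2.CHAIN_APPROX_NONE)[0],key=cv2.contourArea)
    q=(plane(n,c.reshape(-1,2),.08)[:,:2]*1000).astype(np.float32);print(n,"block rect mm",cv2.minAreaRect(q))
    m=near&(P[...,2]>.122)&(P[...,2]<.145);vv,uu=np.nonzero(m);print("spindle top px",len(uu),uu.mean(),vv.mean(),plane(n,(uu.mean(),vv.mean()),.135)[0].round(4),P[m].mean(0).round(4))
a=cv2.imread("pics/top0.png")[190:315,320:450];b=cv2.imread("pics/scene0.png")[110:210,215:330]
cv2.imwrite("pics/crop.png",np.hstack([cv2.resize(a,(390,375)),cv2.resize(b,(390,375))]))
E
```

```text
top wheel depth bench 0.0001 ell [145.9 237. ] [25.1 27.1] [0.5506 0.2828 0.014 ] circ 549.5 283.0 31.9
top wheel col bench 0.0001 ell [148. 238.] [42.2 45.2] [0.5478 0.2778 0.014 ] circ 547.5 278.3 52.1
top flange depth bench -0.0006 ell [381.6 251.4] [21.3 22.1] [ 0.4757 -0.252   0.011 ] circ 475.3 -252.3 26.1
top flange col bench -0.0006 ell [380.6 251.6] [38.7 40.6] [ 0.4754 -0.2495  0.011 ] circ 475.7 -250.1 47.0
top block rect mm ((535.936767578125, 42.270912170410156), (110.80287170410156, 109.88406372070312), 23.250720977783203)
spindle top px 54 247.14814814814815 227.66666666666666 [0.5355 0.0417 0.135 ] [0.5358 0.0419 0.1326]
scene wheel depth bench 0.0008 ell [379.5 340.5] [29.2 31.4] [0.5537 0.2851 0.014 ] circ 553.9 283.6 32.8
scene wheel col bench 0.0008 ell [378.8 344.2] [47.9 53.2] [0.5599 0.2903 0.014 ] circ 558.6 289.1 52.3
scene flange depth bench 0.0014 ell [261.5 155.1] [15.4 19.8] [ 0.4786 -0.2538  0.011 ] circ 477.1 -253.3 28.1
scene flange col bench 0.0014 ell [262.1 159.1] [26.6 36.3] [ 0.4848 -0.2413  0.011 ] circ 483.1 -242.1 48.6
scene block rect mm ((540.2017822265625, 42.63839340209961), (117.33797454833984, 113.1722640991211), 23.315628051757812)
spindle top px 66 315.5151515151515 216.92424242424244 [0.5417 0.045  0.135 ] [0.5399 0.043  0.1314]
```

View pics/crop.png

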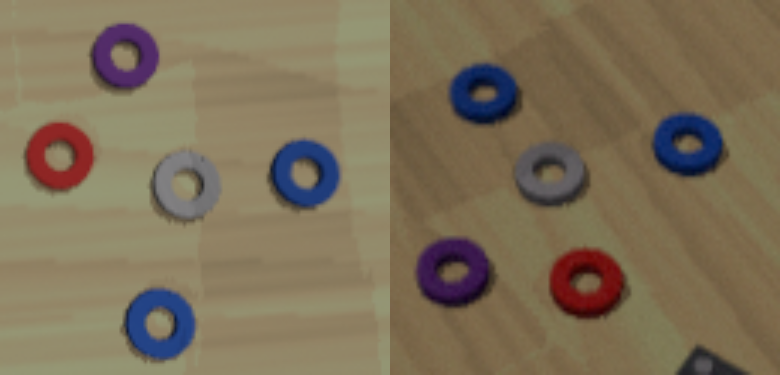

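The crop confirms it: the bare grey ring, crop-left (187,185) and crop-right (550,172), is the flange. The rings around it are blue, purple and red. I'm moving over the wheel now.

```bash
cat >> h.py <<'E'
from scipy.spatial.transform import Rotation as Ro
def go(x,y,z):
    s=arm.sense(); R=Ro.from_quat(s['ee_rot'])
    d=R.inv().apply(np.array([x,y,z])-s['eef_pos'])/.04
    print("t",round(s['time_s'],2),"pos",s['eef_pos'].round(4),"axes x",R.as_matrix()[:,0].round(3),"tilt z",R.as_matrix()[:,2].round(4),"need",d.round(3),"F",s['ft_force'].round(2),"w",round(s['gripper_width'],4),"ff",round(s['finger_force'],1))
E
R='[-0.73,-0.34,0]'; A='[0,0,0]'
python3 -m inch '{"offset":[[-0.4,-0.2,0],[-0.73,-0.34,0],[-0.73,-0.34,0],[-0.73,-0.34,0],[-0.73,-0.34,0],[-0.73,-0.34,0],[-0.73,-0.34,0],[-0.73,-0.34,0]],"angular":[[0,0,0],[0,0,0],[0,0,0],[0,0,0],[0,0,0],[0,0,0],[0,0,0],[0,0,0]],"jaw":[1,1,1,1,1,1,1,1]}'
python3 -m inch '{"offset":[[-0.73,-0.34,0],[-0.73,-0.34,0],[-0.73,-0.34,0],[-0.73,-0.34,0],[-0.73,-0.34,0],[-0.73,-0.34,0],[-0.73,-0.34,0],[-0.4,-0.2,0]],"angular":[[0,0,0],[0,0,0],[0,0,0],[0,0,0],[0,0,0],[0,0,0],[0,0,0],[0,0,0]],"jaw":[1,1,1,1,1,1,1,1]}'
python3 -c "
from h import *
go(.551,.283,.05)
print(proj('top',[[.551,.283,.2]]))"
```

```text
time_s: 0.77
eef_pos: [0.3384, 0.4535, 0.231]
ee_rot: [0.119, 0.993, -0.0, -0.0]
ft_force: [0.9, 0.3, 0.1]
gripper_width: 0.0858
finger_force: 0.0
time_s: 1.43
eef_pos: [0.5307, 0.2982, 0.2308]
ee_rot: [0.122, 0.993, -0.001, 0.001]
ft_force: [1.0, -0.3, 0.1]
gripper_width: 0.0852
finger_force: 0.0
t 1.43 pos [0.5307 0.2982 0.2308] axes x [-0.97   0.241 -0.002] tilt z [ 0.0013 -0.0027 -1.    ] need [-0.576 -0.235  4.521] F [ 1.03 -0.31  0.12] w 0.0852 ff 0.0
[[111.1467684  224.21358427]]
```

```bash

python3 -m inch '{"offset":[[-0.3,-0.12,0.4],[-0.28,-0.12,0.7],[0,0,0.7],[0,0,0.7],[0,0,0.7],[0,0,0.7],[0,0,0.4],[0,0,0.2]],"angular":[[0,0,0],[0,0,0],[0,0,0],[0,0,0],[0,0,0],[0,0,0],[0,0,0],[0,0,0]],"jaw":[1,1,1,1,1,1,1,1]}'
python3 - <<'E'
from h import *
go(.551,.283,.003)
a,_=arm.grab_frame("scene");b,_=arm.grab_frame("top")
x=a[270:400,310:450];y=b[165:295,75:215]
cv2.imwrite("pics/c2.png",np.hstack([cv2.resize(x,(400,371)),cv2.resize(y,(400,371))]))
E
```

```text
time_s: 2.1
eef_pos: [0.5456, 0.2865, 0.0482]
ee_rot: [0.119, 0.993, -0.002, -0.002]
ft_force: [0.0, 0.4, 0.8]
gripper_width: 0.0851
finger_force: 0.0
t 2.1 pos [0.5456 0.2865 0.0482] axes x [-0.972  0.236  0.004] tilt z [-0.0046 -0.0028 -1.    ] need [-0.155 -0.05   1.129] F [0.02 0.42 0.77] w 0.0851 ff 0.0
```

View pics/c2.png

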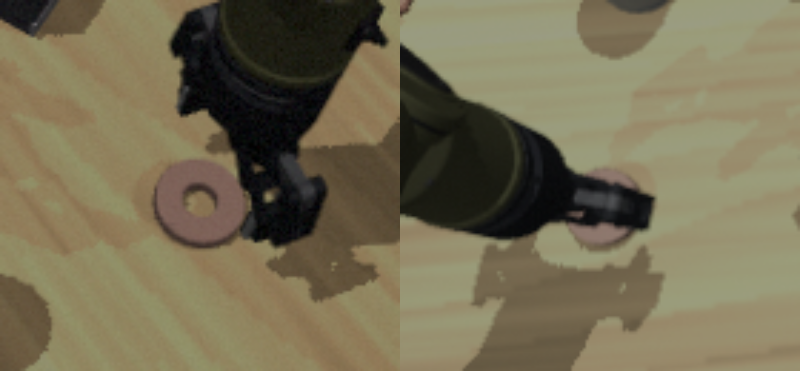

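```bash

python3 - <<'E'
from h import *
s=arm.sense();R=Ro.from_quat(s['ee_rot']).as_matrix();p=s['eef_pos'];print(p)
for k in(-1,0,1):
    X=p+R[:,1]*k*.0425-R[:,2]*.013
    for n,(u0,v0,ox) in dict(scene=(310,270,0),top=(75,165,400)).items():
        print(k,n,((proj(n,X)[0]-[u0,v0])*2.857+[ox,0]).round(0))
    
E
```

```text
[0.5465193  0.2870975  0.04976412]
-1 scene [193. 113.]
-1 top [630. 212.]
0 scene [222. 168.]
0 top [575. 203.]
1 scene [252. 226.]
1 top [521. 194.]
```

The closing fingers project where expected on both sides of the wheel, at scene crop (250,228) and (187,100), so I'm descending.

```bash

python3 -m inch '{"offset":[[-0.13,-0.04,0.3],[0,0,0.3],[0,0,0.3],[0,0,0.15],[0,0,0],[0,0,0]],"angular":[[0,0,0],[0,0,0],[0,0,0],[0,0,0],[0,0,0],[0,0,0]],"jaw":[1,1,1,1,1,1]}'
python3 -c "
from h import *
go(.551,.283,.00)"
```

```text
time_s: 2.7
eef_pos: [0.5519, 0.2849, 0.0089]
ee_rot: [0.119, 0.993, -0.0, -0.0]
ft_force: [0.7, -0.4, -0.8]
gripper_width: 0.0852
finger_force: 0.0
t 2.7 pos [0.5519 0.2849 0.0089] axes x [-0.972  0.236  0.001] tilt z [-8.e-04 -3.e-04 -1.e+00] need [ 0.01  -0.051  0.222] F [ 0.67 -0.41 -0.82] w 0.0852 ff 0.0
```

```bash

python3 -m inch '{"offset":[[0,-0.05,0.1],[0,0,0.1],[0,0,0],[0,0,0],[0,0,0]],"angular":[[0,0,0],[0,0,0],[0,0,0],[0,0,0],[0,0,0]],"jaw":[0.65,0.65,0.65,0.65,0.65]}'
python3 -m inch '{"offset":[[0,0,0.05],[0,0,0.05],[0,0,0]],"angular":[[0,0,0],[0,0,0],[0,0,0]],"jaw":[0.65,0.65,0.65]}'
python3 -c "
from h import *
go(.551,.283,.00)"
```

```text
time_s: 3.12
eef_pos: [0.5519, 0.2831, 0.0015]
ee_rot: [0.119, 0.993, 0.0, 0.0]
ft_force: [-0.5, -0.7, 0.7]
gripper_width: 0.0704
finger_force: 0.0
time_s: 3.37
eef_pos: [0.5515, 0.2829, -0.0031]
ee_rot: [0.119, 0.993, -0.0, -0.0]
ft_force: [0.3, -0.2, -0.2]
gripper_width: 0.0704
finger_force: 0.0
t 3.37 pos [ 0.5515  0.2829 -0.0031] axes x [-0.972  0.236  0.   ] tilt z [-4.e-04 -2.e-04 -1.e+00] need [ 0.014 -0.001 -0.076] F [ 0.26 -0.24 -0.15] w 0.0704 ff 0.0
```

```bash

python3 -m inch '{"offset":[[0,0,0],[0,0,0],[0,0,0],[0,0,0],[0,0,0],[0,0,0]],"angular":[[0,0,0],[0,0,0],[0,0,0],[0,0,0],[0,0,0],[0,0,0]],"jaw":[0.4,0.2,0,-0.2,-0.2,-0.2]}'
python3 -m inch '{"offset":[[0,0,-0.2],[0,0,-0.4],[0,0,-0.6],[0,0,-0.6],[0,0,-0.6],[0,0,-0.6],[0,0,-0.6],[0,0,-0.6]],"angular":[[0,0,0],[0,0,0],[0,0,0],[0,0,0],[0,0,0],[0,0,0],[0,0,0],[0,0,0]],"jaw":[-0.2,-0.2,-0.2,-0.2,-0.2,-0.2,-0.2,-0.2]}'
python3 - <<'E'
from h import *
go(.537,.0425,.16)
a,d=arm.grab_frame("scene");b,_=arm.grab_frame("top");np.save("pics/d3.npy",d)
x=a[210:340,290:430]
cv2.imwrite("pics/c3.png",np.hstack([cv2.resize(x,(400,371)),cv2.resize(b[165:295,75:215],(400,371))]))
E
```

```text
time_s: 3.87
eef_pos: [0.5518, 0.2831, -0.002]
ee_rot: [0.119, 0.993, 0.0, 0.0]
ft_force: [-0.4, -0.3, 4.6]
gripper_width: 0.0589
finger_force: 64.1
time_s: 4.53
eef_pos: [0.5515, 0.2827, 0.1668]
ee_rot: [0.119, 0.993, -0.0, -0.0]
ft_force: [1.2, -0.1, 0.0]
gripper_width: 0.0589
finger_force: 64.7
t 4.53 pos [0.5515 0.2827 0.1668] axes x [-0.972  0.236  0.   ] tilt z [-1.e-04 -1.e-04 -1.e+00] need [-1.068 -5.92   0.172] F [ 1.22 -0.05  0.03] w 0.0589 ff 64.7
```

View pics/c3.png

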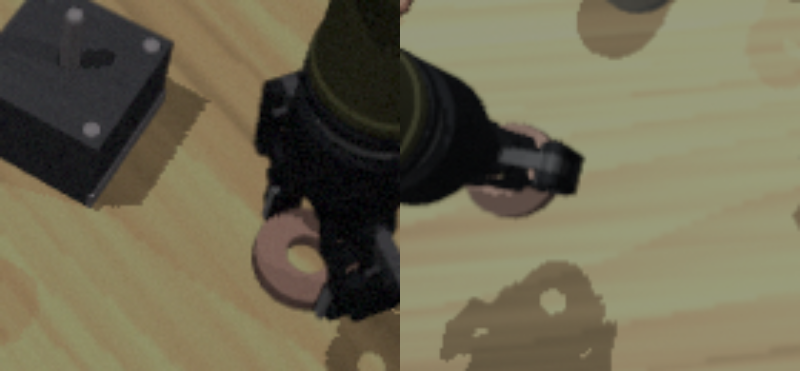

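The wheel is held and looks level, at scene crop (295,258) and top crop (512,170). Next I'll measure its offset from the tool centre.

```bash
cat >> h.py <<'E'
def pink(p):
    q=p.astype(float); b,g,r=q[...,0],q[...,1],q[...,2]
    return (r>55)&(r-g>12)&(abs(g-b)<22)
E
python3 - <<'E'
from h import *
s=arm.sense();p=s['eef_pos'];R=Ro.from_quat(s['ee_rot']).as_matrix()
for n in("top","scene"):
    im,d=arm.grab_frame(n);P=cloud(n,d)
    near=(np.hypot(P[...,0]-p[0],P[...,1]-p[1])<.06)&(P[...,2]>.1)&(P[...,2]<.21)
    m=near&pink(im);Q=P[m]
    print(n,m.sum(),"z pct",np.percentile(Q[:,2],[5,25,50,75,95]).round(4), np.median(im[m],0) if m.any() else "")
    mm=m.astype(np.uint8)*255
    T=Q[abs(Q[:,2]-np.percentile(Q[:,2],60))<.006]
    A=np.c_[T[:,:2]-p[:2],np.ones(len(T))];print("plane slope",np.linalg.lstsq(A,T[:,2],rcond=None)[0].round(4))
    vv,uu=np.nonzero(m);W=plane(n,np.c_[uu,vv],.182)-p
    L=W@R; L=L[:,:2]*1000; h=cv2.convexHull(L.astype(np.float32))
    print("tool-frame extents mm x",np.percentile(L[:,0],[1,99]).round(1),"y",np.percentile(L[:,1],[1,99]).round(1),"circ",cv2.minEnclosingCircle(h))
E
```

```text
top 242 z pct [0.1833 0.1848 0.1858 0.1865 0.1877] [70. 77. 93.]
plane slope [0.0047 0.0064 0.1857]
tool-frame extents mm x [-28.9  29.5] y [-23.6  24. ] circ ((0.39226123690605164, 0.4451300799846649), 30.254981994628906)
scene 584 z pct [0.1759 0.1829 0.1841 0.1851 0.1866] [ 78.  87. 112.]
plane slope [-0.0048 -0.0124  0.1841]
tool-frame extents mm x [-32.7  16.9] y [-30.4  25.6] circ ((-4.251560688018799, -1.532440423965454), 33.156105041503906)
```

```bash

python3 -m inch '{"offset":[[-0.05,-0.3,0],[-0.12,-0.65,0],[-0.12,-0.65,0],[-0.12,-0.65,0],[-0.12,-0.65,0],[-0.12,-0.65,0],[-0.12,-0.65,0],[-0.12,-0.65,0]],"angular":[[0,0,0],[0,0,0],[0,0,0],[0,0,0],[0,0,0],[0,0,0],[0,0,0],[0,0,0]],"jaw":[-0.2,-0.2,-0.2,-0.2,-0.2,-0.2,-0.2,-0.2]}'
python3 -m inch '{"offset":[[-0.1,-0.6,0],[-0.05,-0.4,0],[0,-0.1,0],[0,0,0],[0,0,0]],"angular":[[0,0,0],[0,0,0],[0,0,0],[0,0,0],[0,0,0]],"jaw":[-0.2,-0.2,-0.2,-0.2,-0.2]}'
python3 -c "
from h import *
go(.536,.042,.15)"
```

```text
time_s: 5.4
eef_pos: [0.5387, 0.0833, 0.1638]
ee_rot: [0.119, 0.993, -0.001, -0.002]
ft_force: [-0.1, -0.4, -1.1]
gripper_width: 0.059
finger_force: 64.7
time_s: 5.82
eef_pos: [0.5354, 0.0427, 0.1647]
ee_rot: [0.119, 0.993, 0.0, -0.001]
ft_force: [-0.2, -0.1, -0.9]
gripper_width: 0.0591
finger_force: 64.8
t 5.82 pos [0.5354 0.0427 0.1647] axes x [-0.972  0.236  0.001] tilt z [-0.0011  0.001  -1.    ] need [-0.019 -0.015  0.368] F [-0.23 -0.06 -0.89] w 0.0591 ff 64.8
```

```bash

python3 -m inch '{"offset":[[-0.02,-0.01,0.2],[0,0,0.3],[0,0,0],[0,0,0]],"angular":[[0,0,0],[0,0,0],[0,0,0],[0,0,0]],"jaw":[-0.2,-0.2,-0.2,-0.2]}'
python3 - <<'E'
from h import *
go(.536,.042,.076)
a,d=arm.grab_frame("scene");b,_=arm.grab_frame("top")
cv2.imwrite("pics/c4.png",np.hstack([cv2.resize(a[160:260,260:370],(440,400),interpolation=cv2.INTER_CUBIC),cv2.resize(b[180:270,200:290],(360,400)[::1],interpolation=cv2.INTER_CUBIC)]))
E
```

```text
time_s: 6.15
eef_pos: [0.536, 0.0426, 0.1445]
ee_rot: [0.118, 0.993, 0.0, -0.001]
ft_force: [0.5, 1.0, -1.2]
gripper_width: 0.0589
finger_force: 64.8
t 6.15 pos [0.536  0.0426 0.1445] axes x [-0.972  0.234  0.002] tilt z [-1.9e-03  4.0e-04 -1.0e+00] need [-0.008 -0.015  1.711] F [ 0.47  1.01 -1.16] w 0.0589 ff 64.8
```

View pics/c4.png

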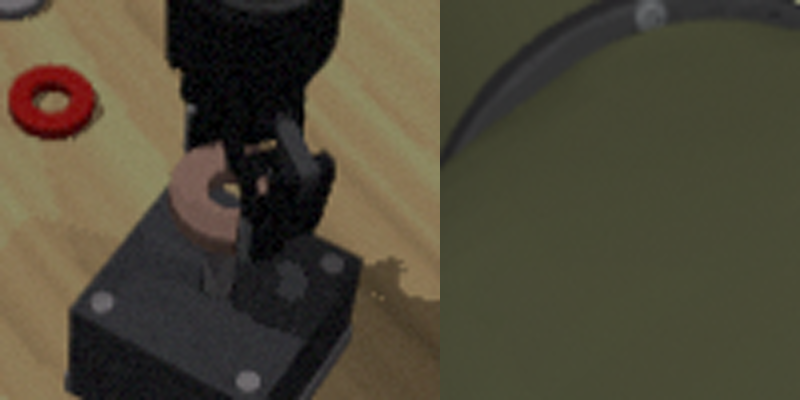

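```bash

python3 - <<'E'
from h import *
for z in(.08,.135,.147,.1625): print(z,((proj("scene",[.5417,.045,z])[0]-[260,160])*4).round(0))
s=arm.sense();p=s['eef_pos'];R=Ro.from_quat(s['ee_rot']).as_matrix()
im,d=arm.grab_frame("scene");P=cloud("scene",d)
m=(np.hypot(P[...,0]-p[0],P[...,1]-p[1])<.06)&(P[...,2]>.135)&(P[...,2]<.18)&pink(im)
print(m.sum(),np.percentile(P[m][:,2],[5,50,75,95]))
zt=np.percentile(P[m][:,2],70)
c=max(cv2.findContours((m&(P[...,2]>zt-.006)).astype(np.uint8),cv2.RETR_EXTERNAL,cv2.CHAIN_APPROX_NONE)[0],key=cv2.contourArea).reshape(-1,2)
W=plane("scene",c,p[2]+.017)[:,:2]
# outer-edge points, left side of wheel in picture; circle of known radius
from scipy.optimize import least_squares
h=cv2.convexHull(c).reshape(-1,2); h=h[(h[:,0]<260+232/4)]
W=plane("scene",h,p[2]+.017)[:,:2]
r=least_squares(lambda q:np.hypot(*(W-q).T)-.0305,p[:2],loss='soft_l1',f_scale=.001)
print("wheel in scene frame",r.x.round(4),"resid",np.abs(r.fun).max().round(4),"tcp",p.round(4))
E
```

```text
0.08 [215. 292.]
0.135 [222. 228.]
0.147 [224. 213.]
0.1625 [226. 193.]
306 [0.15711706 0.16219794 0.16300633 0.1644743 ]
wheel in scene frame [0.5399 0.0434] resid 0.0048 tcp [0.5367 0.0422 0.1453]
```

```bash

python3 -m inch '{"offset":[[-0.01,0.02,0.1],[0,0,0.2],[0,0,0.2],[0,0,0.1],[0,0,0],[0,0,0]],"angular":[[0,0,0],[0,0,0],[0,0,0],[0,0,0],[0,0,0],[0,0,0]],"jaw":[-0.2,-0.2,-0.2,-0.2,-0.2,-0.2]}'
python3 -c "
from h import *
go(.537,.043,.081)"
```

```text
time_s: 6.8
eef_pos: [0.5368, 0.0419, 0.1208]
ee_rot: [0.119, 0.993, -0.0, -0.001]
ft_force: [-0.5, 0.0, -1.2]
gripper_width: 0.0588
finger_force: 64.8
t 6.8 pos [0.5368 0.0419 0.1208] axes x [-0.972  0.237  0.001] tilt z [-1.1e-03 -1.0e-04 -1.0e+00] need [0.001 0.029 0.994] F [-0.49  0.02 -1.21] w 0.0588 ff 64.8
```

The wheel is past the tip with no contact force, so I'll lower it further.

```bash

python3 -m inch '{"offset":[[0,0.02,0.15],[0,0,0.25],[0,0,0.25],[0,0,0.2],[0,0,0.08],[0,0,0],[0,0,0]],"angular":[[0,0,0],[0,0,0],[0,0,0],[0,0,0],[0,0,0],[0,0,0],[0,0,0]],"jaw":[-0.2,-0.2,-0.2,-0.2,-0.2,-0.2,-0.2]}'
python3 -m inch '{"offset":[[0,0,0.04],[0,0,0]],"angular":[[0,0,0],[0,0,0]],"jaw":[-0.2,-0.2]}'
```

```text
time_s: 7.38
eef_pos: [0.5372, 0.0428, 0.0838]
ee_rot: [0.119, 0.993, -0.0, -0.0]
ft_force: [-0.1, -0.4, -0.1]
gripper_width: 0.059
finger_force: 64.8
time_s: 7.55
eef_pos: [0.5376, 0.0428, 0.0826]
ee_rot: [0.119, 0.993, 0.0, 0.0]
ft_force: [-0.4, -0.5, -0.6]
gripper_width: 0.0591
finger_force: 64.8
```

```bash

python3 -m inch '{"offset":[[0,0,0.04],[0,0,0]],"angular":[[0,0,0],[0,0,0]],"jaw":[-0.2,-0.2]}'
python3 -m inch '{"offset":[[0,0,0.04],[0,0,0]],"angular":[[0,0,0],[0,0,0]],"jaw":[-0.2,-0.2]}'
```

```text
time_s: 7.72
eef_pos: [0.5374, 0.0427, 0.0809]
ee_rot: [0.119, 0.993, 0.0, 0.0]
ft_force: [-0.2, -0.0, -1.6]
gripper_width: 0.0591
finger_force: 64.8
time_s: 7.88
eef_pos: [0.5373, 0.0427, 0.0792]
ee_rot: [0.119, 0.993, 0.0, -0.0]
ft_force: [-0.4, -0.3, -1.4]
gripper_width: 0.0588
finger_force: 64.8
```

```bash

python3 -m inch '{"offset":[[0,0,0.03],[0,0,0]],"angular":[[0,0,0],[0,0,0]],"jaw":[-0.2,-0.2]}'
python3 -m inch '{"offset":[[0,0,0.025],[0,0,0]],"angular":[[0,0,0],[0,0,0]],"jaw":[-0.2,-0.2]}'
```

```text
time_s: 8.05
eef_pos: [0.5374, 0.0428, 0.078]
ee_rot: [0.119, 0.993, 0.0, 0.0]
ft_force: [-0.5, 0.8, -0.6]
gripper_width: 0.0589
finger_force: 64.8
time_s: 8.22
eef_pos: [0.5374, 0.0428, 0.078]
ee_rot: [0.119, 0.993, -0.0, 0.0]
ft_force: [-1.6, -0.6, 8.0]
gripper_width: 0.0591
finger_force: 65.6
```

The wheel has touched the block (8 N), so I'll release and rise, then head for the flange.

```bash

python3 -m inch '{"offset":[[0,0,0],[0,0,0],[0,0,0],[0,0,0],[0,0,0],[0,0,0]],"angular":[[0,0,0],[0,0,0],[0,0,0],[0,0,0],[0,0,0],[0,0,0]],"jaw":[1,1,1,1,1,1]}'
python3 -m inch '{"offset":[[0,0,-0.2],[0,0,-0.4],[0,0,-0.6],[0,0,-0.6],[0,0,-0.6],[0,0,-0.3],[0,0,0],[0,0,0]],"angular":[[0,0,0],[0,0,0],[0,0,0],[0,0,0],[0,0,0],[0,0,0],[0,0,0],[0,0,0]],"jaw":[1,1,1,1,1,1,1,1]}'
python3 - <<'E'
from h import *
go(.4765,-.2525,.19)
a,d=arm.grab_frame("scene");P=cloud("scene",d)
m=(np.hypot(P[...,0]-.54,P[...,1]-.044)<.05)&pink(a)&(abs(P[...,2]-.094)<.01)
c=np.argwhere(m)[:,::-1]; W=plane("scene",c,.094)[:,:2]*1000
print(m.sum(),np.percentile(P[m][:,2],[5,50,95]),cv2.minEnclosingCircle(W.astype(np.float32)),"spindle in scene 541.7 45")
# ring neighbours around the flange
b=cv2.imread("pics/top0.png")
for k,u in dict(red=(340,242),purple=(361,208),blueR=(421,247),blueD=(373,297)).items():
    X=plane("top",u,.011)[0][:2]-[.4765,-.2525]; print(k,(X*1000).round(0),np.hypot(*X).round(3),np.degrees(np.arctan2(X[1],X[0])).round(0))
E
```

```text
time_s: 8.72
eef_pos: [0.5373, 0.0427, 0.077]
ee_rot: [0.119, 0.993, 0.0, -0.0]
ft_force: [-0.3, -0.7, -0.5]
gripper_width: 0.0856
finger_force: 0.0
time_s: 9.38
eef_pos: [0.5376, 0.0427, 0.1858]
ee_rot: [0.119, 0.993, 0.0, 0.001]
ft_force: [-0.1, 0.0, 0.8]
gripper_width: 0.0851
finger_force: 0.0
t 9.38 pos [0.5376 0.0427 0.1858] axes x [-0.972  0.237 -0.002] tilt z [ 1.6e-03  2.0e-04 -1.0e+00] need [-0.261 -7.531 -0.108] F [-0.08  0.03  0.77] w 0.0851 ff 0.0
475 [0.09085459 0.0947761  0.09706113] ((539.3660888671875, 44.612953186035156), 33.43004608154297) spindle in scene 541.7 45
red [28. 93.] 0.097 73.0
purple [103.  35.] 0.109 19.0
blueR [  2. -91.] 0.091 -89.0
blueD [-100.   33.] 0.105 162.0
```

```bash

python3 -m inch '{"offset":[[0,-0.3,0],[-0.03,-0.7,0],[-0.03,-0.75,0],[-0.03,-0.75,0],[-0.03,-0.75,0],[-0.03,-0.75,0],[-0.03,-0.75,0],[-0.03,-0.75,0]],"angular":[[0,0,0],[0,0,0],[0,0,0],[0,0,0],[0,0,0],[0,0,0],[0,0,0],[0,0,0]],"jaw":[1,0.65,0.65,0.65,0.65,0.65,0.65,0.65]}'
python3 -m inch '{"offset":[[-0.03,-0.75,0],[-0.02,-0.7,0],[0,-0.4,0],[0,-0.18,0],[0,0,0.2],[0,0,0.5],[0,0,0.5],[0,0,0.2]],"angular":[[0,0,0],[0,0,0],[0,0,0],[0,0,0],[0,0,0],[0,0,0],[0,0,0],[0,0,0]],"jaw":[0.65,0.65,0.65,0.65,0.65,0.65,0.65,0.65]}'
python3 -c "
from h import *
go(.4765,-.2525,.06)"
```

```text
time_s: 10.1
eef_pos: [0.4915, -0.1752, 0.1838]
ee_rot: [0.119, 0.993, -0.0, -0.002]
ft_force: [0.1, -0.1, -0.3]
gripper_width: 0.0702
finger_force: 0.0
time_s: 10.77
eef_pos: [0.475, -0.2497, 0.1263]
ee_rot: [0.118, 0.993, 0.001, -0.002]
ft_force: [-1.0, 0.1, -0.5]
gripper_width: 0.0702
finger_force: 0.0
t 10.77 pos [ 0.475  -0.2497  0.1263] axes x [-0.972  0.234  0.005] tilt z [-0.0039  0.0032 -1.    ] need [-0.061 -0.062  1.657] F [-1.01  0.12 -0.46] w 0.0702 ff 0.0
```

```bash

python3 -m inch '{"offset":[[-0.03,-0.05,0.3],[0,0,0.6],[0,0,0.6],[0,0,0.6],[0,0,0.3],[0,0,0.1],[0,0,0],[0,0,0]],"angular":[[0,0,0],[0,0,0],[0,0,0],[0,0,0],[0,0,0],[0,0,0],[0,0,0],[0,0,0]],"jaw":[0.65,0.65,0.65,0.65,0.65,0.65,0.65,0.65]}'
python3 - <<'E'
from h import *
go(.4757,-.252,-.003)
a,d=arm.grab_frame("scene");b,_=arm.grab_frame("top")
cv2.imwrite("pics/c5.png",np.hstack([cv2.resize(a[100:200,210:320],(440,400),interpolation=cv2.INTER_CUBIC),cv2.resize(b[200:300,335:425],(360,400),interpolation=cv2.INTER_CUBIC)]))
E
```

```text
time_s: 11.43
eef_pos: [0.4775, -0.2543, 0.0294]
ee_rot: [0.119, 0.993, 0.0, 0.0]
ft_force: [0.2, 0.3, 0.4]
gripper_width: 0.0704
finger_force: 0.0
t 11.43 pos [ 0.4775 -0.2543  0.0294] axes x [-0.972  0.236 -0.001] tilt z [ 9.e-04  1.e-04 -1.e+00] need [0.059 0.044 0.811] F [0.2  0.33 0.43] w 0.0704 ff 0.0
```

View pics/c5.png

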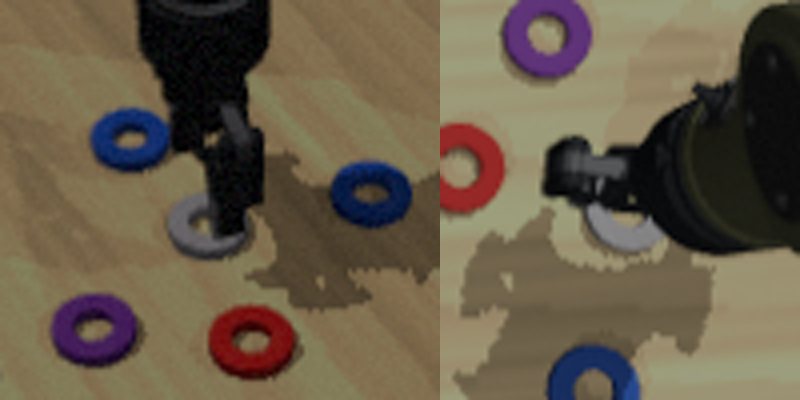

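```bash

python3 -m inch '{"offset":[[0.05,0.04,0.2],[0,0,0.3],[0,0,0.15],[0,0,0.06],[0,0,0],[0,0,0]],"angular":[[0,0,0],[0,0,0],[0,0,0],[0,0,0],[0,0,0],[0,0,0]],"jaw":[0.65,0.65,0.65,0.65,0.65,0.65]}'
python3 -m inch '{"offset":[[0,0,0],[0,0,0],[0,0,0],[0,0,0],[0,0,0],[0,0,0],[0,0,0]],"angular":[[0,0,0],[0,0,0],[0,0,0],[0,0,0],[0,0,0],[0,0,0],[0,0,0]],"jaw":[0.4,0.2,0,-0.2,-0.4,-0.4,-0.4]}'
python3 -c "
from h import *
go(.4757,-.252,.1)"
```

```text
time_s: 12.03
eef_pos: [0.4754, -0.2526, 0.0008]
ee_rot: [0.119, 0.993, 0.0, 0.0]
ft_force: [0.6, 0.0, -0.3]
gripper_width: 0.0707
finger_force: 0.0
time_s: 12.62
eef_pos: [0.4756, -0.2528, 0.0019]
ee_rot: [0.119, 0.993, -0.0, 0.001]
ft_force: [-1.7, 0.7, 10.3]
gripper_width: 0.0487
finger_force: 60.2
t 12.62 pos [ 0.4756 -0.2528  0.0019] axes x [-0.972  0.236 -0.001] tilt z [ 1.e-03 -7.e-04 -1.e+00] need [-1.000e-03  1.800e-02 -2.452e+00] F [-1.7   0.7  10.35] w 0.0487 ff 60.2
```

```bash

python3 -m inch '{"offset":[[0,0,-0.1],[0,0,-0.4],[0,0,-0.6],[0,0,-0.7],[0,0,-0.7],[0,0,-0.7],[0,0,-0.7],[0,0,-0.4]],"angular":[[0,0,0],[0,0,0],[0,0,0],[0,0,0],[0,0,0],[0,0,0],[0,0,0],[0,0,0]],"jaw":[-0.4,-0.4,-0.4,-0.4,-0.4,-0.4,-0.4,-0.4]}'
python3 - <<'E'
from h import *
go(.537,.0425,.165)
s=arm.sense();p=s['eef_pos'];R=Ro.from_quat(s['ee_rot']).as_matrix()
for n in("top","scene"):
    im,d=arm.grab_frame(n);P=cloud(n,d)
    sat=cv2.cvtColor(im,cv2.COLOR_BGR2HSV); 
    m=(np.hypot(P[...,0]-p[0],P[...,1]-p[1])<.045)&(abs(P[...,2]-p[2]-.008)<.01)&(sat[...,2]>65)&(sat[...,1]<70)
    vv,uu=np.nonzero(m);W=plane(n,np.c_[uu,vv],p[2]+.009)-p;L=(W@R)[:,:2]*1000
    print(n,m.sum(),"z",np.percentile(P[m][:,2],[5,50,95]).round(4),"x",np.percentile(L[:,0],[1,99]).round(1),"y",np.percentile(L[:,1],[1,99]).round(1),cv2.minEnclosingCircle(L.astype(np.float32)))
cv2.imwrite("pics/c6.png",cv2.resize(im[60:160,200:320],(480,400)))
E
```

```text
time_s: 13.28
eef_pos: [0.4762, -0.253, 0.1758]
ee_rot: [0.119, 0.993, -0.0, 0.002]
ft_force: [0.8, -0.0, -0.7]
gripper_width: 0.0488
finger_force: 62.2
t 13.28 pos [ 0.4762 -0.253   0.1758] axes x [-0.972  0.237 -0.004] tilt z [ 0.0034 -0.0014 -1.    ] need [0.272 7.537 0.264] F [ 0.82 -0.   -0.66] w 0.0488 ff 62.2
top 157 z [0.1795 0.184  0.1864] x [ 7.8 23.8] y [-15.9  31.5] ((11.3120756149292, 7.564637184143066), 25.362255096435547)
scene 105 z [0.1849 0.1877 0.1898] x [-29.1  16.5] y [-25.9  18.6] ((-5.307765483856201, -0.5694475173950195), 26.703893661499023)
```

View pics/c6.png

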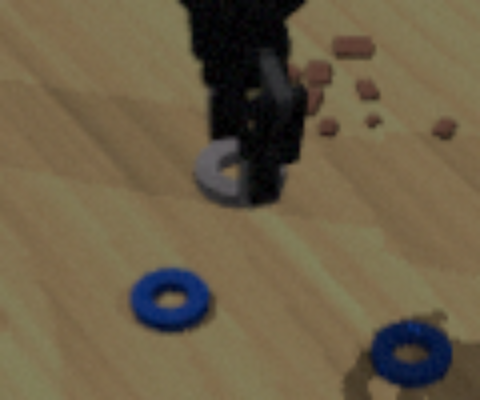

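```bash

python3 -m inch '{"offset":[[0,0.3,0],[0.03,0.6,0],[0.03,0.7,0],[0.03,0.7,0],[0.03,0.7,0],[0.03,0.7,0],[0.03,0.7,0],[0.02,0.7,0]],"angular":[[0,0,0],[0,0,0],[0,0,0],[0,0,0],[0,0,0],[0,0,0],[0,0,0],[0,0,0]],"jaw":[-0.4,-0.4,-0.4,-0.4,-0.4,-0.4,-0.4,-0.4]}'
python3 -m inch '{"offset":[[0.02,0.7,0],[0.02,0.7,0],[0.02,0.6,0],[0,0.3,0],[0,0.15,0],[0,0,0.2],[0,0,0.2],[0,0,0]],"angular":[[0,0,0],[0,0,0],[0,0,0],[0,0,0],[0,0,0],[0,0,0],[0,0,0],[0,0,0]],"jaw":[-0.4,-0.4,-0.4,-0.4,-0.4,-0.4,-0.4,-0.4]}'
python3 -m inch '{"offset":[[0,0,0]],"angular":[[0,0,0]],"jaw":[-0.4]}'
python3 - <<'E'
from h import *
go(.538,.043,.15)
a,d=arm.grab_frame("scene")
cv2.imwrite("pics/c7.png",cv2.resize(a[160:260,260:370],(660,600),interpolation=cv2.INTER_CUBIC))
print([((proj("scene",[.5417,.045,z])[0]-[260,160])*6).round(0) for z in (.135,arm.sense()['eef_pos'][2]+.01)])
E
```

```text
time_s: 14.05
eef_pos: [0.5145, -0.0499, 0.1711]
ee_rot: [0.119, 0.993, 0.0, -0.002]
ft_force: [0.1, 0.5, 0.3]
gripper_width: 0.0486
finger_force: 62.2
time_s: 14.72
eef_pos: [0.5348, 0.0407, 0.1545]
ee_rot: [0.12, 0.993, -0.001, -0.002]
ft_force: [-0.1, -0.5, -1.7]
gripper_width: 0.0483
finger_force: 62.2
time_s: 14.8
eef_pos: [0.5356, 0.0411, 0.1556]
ee_rot: [0.12, 0.993, -0.001, -0.001]
ft_force: [-0.5, 0.4, -0.2]
gripper_width: 0.0483
finger_force: 62.2
t 14.8 pos [0.5356 0.0411 0.1556] axes x [-0.971  0.239  0.002] tilt z [-0.0027 -0.0016 -1.    ] need [-0.047  0.061  0.14 ] F [-0.47  0.37 -0.16] w 0.0483 ff 62.2
[array([333., 341.]), array([340., 283.])]
```

View pics/c7.png

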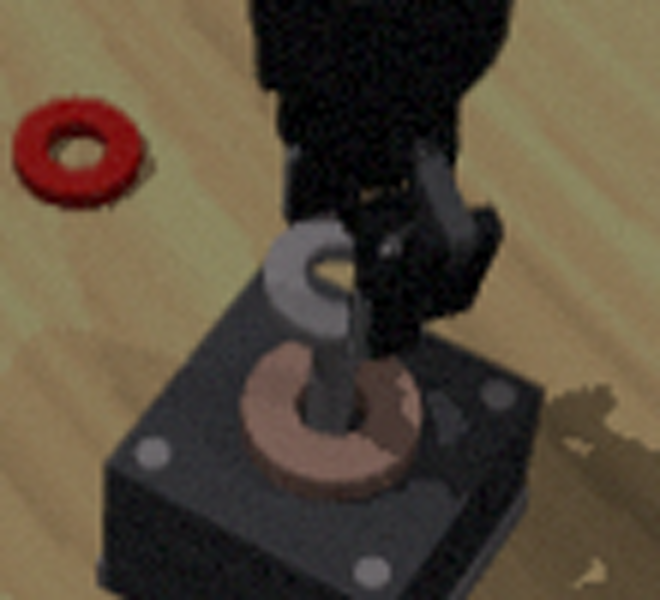

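The wheel lies flat with the spindle near the middle of its hole, at crop (333,405). The flange hole at about (340,272) is nearly over the axis (340,283), so I'll apply the small correction and lower.

```bash

python3 -m inch '{"offset":[[-0.05,0.06,0.1],[0,0,0.1],[0,0,0.1],[0,0,0],[0,0,0]],"angular":[[0,0,0],[0,0,0],[0,0,0],[0,0,0],[0,0,0]],"jaw":[-0.4,-0.4,-0.4,-0.4,-0.4]}'
python3 -m inch '{"offset":[[0,0,0.15],[0,0,0.15],[0,0,0.1],[0,0,0],[0,0,0]],"angular":[[0,0,0],[0,0,0],[0,0,0],[0,0,0],[0,0,0]],"jaw":[-0.4,-0.4,-0.4,-0.4,-0.4]}'
```

```text
time_s: 15.27
eef_pos: [0.5389, 0.0451, 0.1444]
ee_rot: [0.119, 0.993, -0.0, -0.0]
ft_force: [0.3, 0.2, -0.5]
gripper_width: 0.0486
finger_force: 62.2
time_s: 15.68
eef_pos: [0.5388, 0.0451, 0.1282]
ee_rot: [0.119, 0.993, -0.0, -0.0]
ft_force: [0.2, 0.0, -0.1]
gripper_width: 0.0487
finger_force: 62.2
```

```bash

python3 -m inch '{"offset":[[0.02,-0.05,0],[0,0,0.15],[0,0,0.2],[0,0,0.2],[0,0,0.12],[0,0,0],[0,0,0]],"angular":[[0,0,0],[0,0,0],[0,0,0],[0,0,0],[0,0,0],[0,0,0],[0,0,0]],"jaw":[-0.4,-0.4,-0.4,-0.4,-0.4,-0.4,-0.4]}'
python3 -m inch '{"offset":[[0,0,0.04],[0,0,0]],"angular":[[0,0,0],[0,0,0]],"jaw":[-0.4,-0.4]}'
```

```text
time_s: 16.27
eef_pos: [0.5376, 0.0435, 0.1013]
ee_rot: [0.119, 0.993, -0.0, -0.001]
ft_force: [-0.5, -0.2, -0.3]
gripper_width: 0.0486
finger_force: 62.2
time_s: 16.43
eef_pos: [0.5381, 0.0435, 0.1003]
ee_rot: [0.119, 0.993, 0.0, 0.0]
ft_force: [-0.2, 0.1, -1.4]
gripper_width: 0.0488
finger_force: 62.2
```

```bash

python3 -m inch '{"offset":[[0,0,0.04],[0,0,0]],"angular":[[0,0,0],[0,0,0]],"jaw":[-0.4,-0.4]}'
python3 -m inch '{"offset":[[0,0,0.03],[0,0,0]],"angular":[[0,0,0],[0,0,0]],"jaw":[-0.4,-0.4]}'
```

```text
time_s: 16.6
eef_pos: [0.5379, 0.0434, 0.0987]
ee_rot: [0.119, 0.993, 0.0, 0.0]
ft_force: [-0.4, 0.0, -0.8]
gripper_width: 0.0489
finger_force: 62.2
time_s: 16.77
eef_pos: [0.5379, 0.0435, 0.0974]
ee_rot: [0.119, 0.993, 0.0, -0.0]
ft_force: [-0.1, -0.2, -1.6]
gripper_width: 0.0487
finger_force: 62.2
```

```bash

python3 -m inch '{"offset":[[0,0,0.03],[0,0,0]],"angular":[[0,0,0],[0,0,0]],"jaw":[-0.4,-0.4]}'
python3 -m inch '{"offset":[[0,0,0.01],[0,0,0]],"angular":[[0,0,0],[0,0,0]],"jaw":[-0.4,-0.4]}'
```

```text
time_s: 16.93
eef_pos: [0.5378, 0.0435, 0.0961]
ee_rot: [0.119, 0.993, 0.0, -0.0]
ft_force: [-0.7, 0.7, -1.1]
gripper_width: 0.0485
finger_force: 62.2
time_s: 17.1
eef_pos: [0.5379, 0.0434, 0.0961]
ee_rot: [0.119, 0.993, -0.0, 0.0]
ft_force: [-1.7, 0.7, 0.5]
gripper_width: 0.0486
finger_force: 62.4
```

```bash

python3 -m inch '{"offset":[[0,0,0.01],[0,0,0]],"angular":[[0,0,0],[0,0,0]],"jaw":[-0.4,-0.4]}'
python3 -m inch '{"offset":[[0,0,0],[0,0,0],[0,0,0],[0,0,0],[0,0,0],[0,0,0],[0,0,0]],"angular":[[0,0,0],[0,0,0],[0,0,0],[0,0,0],[0,0,0],[0,0,0],[0,0,0]],"jaw":[1,1,1,1,1,1,1]}'
python3 -m inch '{"offset":[[0,0,-0.2],[0,0,-0.4],[0,0,-0.6],[0,0,-0.6],[0,0,-0.6],[0,0,-0.3],[0,0,0],[0,0,0]],"angular":[[0,0,0],[0,0,0],[0,0,0],[0,0,0],[0,0,0],[0,0,0],[0,0,0],[0,0,0]],"jaw":[1,1,1,1,1,1,1,1]}'
python3 - <<'E'
from h import *
go(.537,.043,.11)
a,d=arm.grab_frame("scene");P=cloud("scene",d)
cv2.imwrite("pics/c8.png",cv2.resize(a[160:260,260:370],(660,600),interpolation=cv2.INTER_CUBIC))
m=(np.hypot(P[...,0]-.541,P[...,1]-.045)<.012)&(P[...,2]>.112)&(P[...,2]<.15)
vv,uu=np.nonzero(m);print("spindle",m.sum(),plane("scene",(uu.mean(),vv.mean()),np.median(P[m][:,2])),np.percentile(P[m][:,2],[5,50,95]))
E
```

```text
time_s: 17.27
eef_pos: [0.5379, 0.0434, 0.096]
ee_rot: [0.119, 0.993, -0.0, 0.0]
ft_force: [-2.1, -0.3, 5.2]
gripper_width: 0.0486
finger_force: 62.9
time_s: 17.85
eef_pos: [0.5379, 0.0434, 0.0954]
ee_rot: [0.119, 0.993, 0.0, -0.0]
ft_force: [0.7, -0.7, -0.0]
gripper_width: 0.0857
finger_force: 0.0
time_s: 18.52
eef_pos: [0.5382, 0.0434, 0.2043]
ee_rot: [0.119, 0.993, 0.0, 0.001]
ft_force: [0.1, 0.3, 0.2]
gripper_width: 0.0853
finger_force: 0.0
t 18.52 pos [0.5382 0.0434 0.2043] axes x [-0.972  0.237 -0.002] tilt z [ 1.7e-03  2.0e-04 -1.0e+00] need [ 0.03  -0.018  2.357] F [0.09 0.28 0.25] w 0.0853 ff 0.0
spindle 87 [[0.5418347  0.04525486 0.13093983]] [0.11481733 0.13093983 0.13729081]
```

View pics/c8.png

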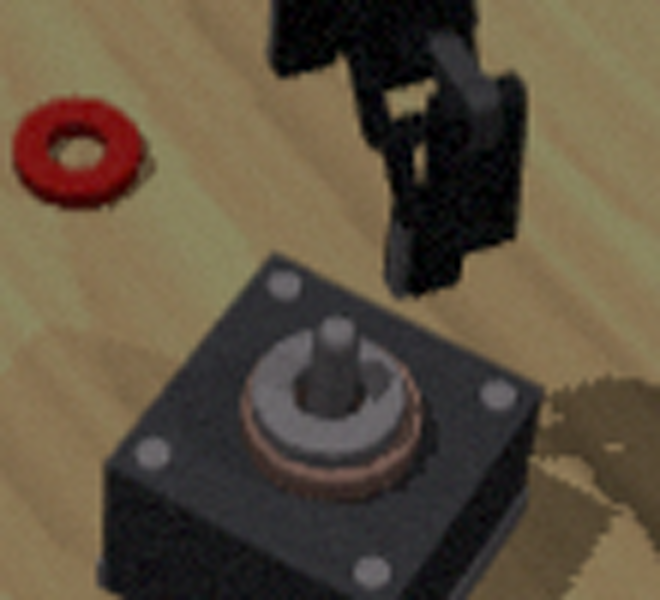

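The flange lies flat on the wheel and the spindle runs through both, with its tip at crop (338,328). Next I'll grip the spindle well above the flange.

```bash

python3 -m inch '{"offset":[[0.03,-0.02,0.2],[0,0,0.5],[0,0,0.5],[0,0,0.4],[0,0,0.2],[0,0,0.1],[0,0,0],[0,0,0]],"angular":[[0,0,0],[0,0,0],[0,0,0],[0,0,0],[0,0,0],[0,0,0],[0,0,0],[0,0,0]],"jaw":[-0.1,-0.1,-0.1,-0.1,-0.1,-0.1,-0.1,-0.1]}'
python3 -m inch '{"offset":[[0,0,0.1],[0,0,0.1],[0,0,0],[0,0,0]],"angular":[[0,0,0],[0,0,0],[0,0,0],[0,0,0]],"jaw":[-0.1,-0.1,-0.1,-0.1]}'
python3 -c "
from h import *
go(.537,.043,.115)"
```

```text
time_s: 19.23
eef_pos: [0.5367, 0.0431, 0.1275]
ee_rot: [0.119, 0.993, 0.0, -0.0]
ft_force: [-0.2, 0.6, -0.2]
gripper_width: 0.0389
finger_force: 0.0
time_s: 19.57
eef_pos: [0.5366, 0.0429, 0.1196]
ee_rot: [0.119, 0.993, 0.0, 0.0]
ft_force: [0.3, 0.5, -0.8]
gripper_width: 0.0385
finger_force: 0.0
t 19.57 pos [0.5366 0.0429 0.1196] axes x [-0.972  0.237 -0.   ] tilt z [ 1.e-04 -0.e+00 -1.e+00] need [-0.009  0.006  0.114] F [ 0.29  0.47 -0.77] w 0.0385 ff 0.0
```

```bash

python3 -m inch '{"offset":[[0,0,0.09],[0,0,0],[0,0,0],[0,0,0]],"angular":[[0,0,0],[0,0,0],[0,0,0],[0,0,0]],"jaw":[-0.3,-0.48,-0.48,-0.48]}'
python3 -m inch '{"offset":[[0,0,0],[0,0,0],[0,0,0]],"angular":[[0,0,0],[0,0,0],[0,0,0]],"jaw":[-0.56,-0.56,-0.56]}'
python3 -m inch '{"offset":[[0,0,0],[0,0,0]],"angular":[[0,0,0],[0,0,0]],"jaw":[-0.6,-0.6]}'
```

```text
time_s: 19.9
eef_pos: [0.5366, 0.043, 0.1159]
ee_rot: [0.119, 0.993, 0.0, 0.0]
ft_force: [-0.5, 0.5, 0.5]
gripper_width: 0.0223
finger_force: 0.0
time_s: 20.15
eef_pos: [0.5366, 0.0429, 0.116]
ee_rot: [0.119, 0.993, 0.0, 0.0]
ft_force: [-0.6, -0.5, 0.9]
gripper_width: 0.0184
finger_force: 0.0
time_s: 20.32
eef_pos: [0.5366, 0.0429, 0.1159]
ee_rot: [0.119, 0.993, 0.0, 0.0]
ft_force: [-0.5, -0.8, -0.4]
gripper_width: 0.0171
finger_force: 0.0
```

```bash

python3 -m inch '{"offset":[[0,0,0],[0,0,0],[0,0,0],[0,0,0],[0,0,0]],"angular":[[0,0,0],[0,0,0],[0,0,0],[0,0,0],[0,0,0]],"jaw":[-0.7,-0.8,-1,-1,-1]}'
python3 -c "
from h import *
go(.5366,.0429,.151);print(arm.sense()['wrist_torque'].round(3))"
```

```text
time_s: 20.73
eef_pos: [0.5367, 0.0428, 0.1161]
ee_rot: [0.119, 0.993, -0.0, 0.0]
ft_force: [0.0, -0.8, 4.4]
gripper_width: 0.0135
finger_force: 58.7
t 20.73 pos [0.5367 0.0428 0.1161] axes x [-0.972  0.237 -0.   ] tilt z [ 4.e-04 -2.e-04 -1.e+00] need [ 0.004  0.003 -0.873] F [ 0.02 -0.75  4.41] w 0.0135 ff 58.7
[-0.346  0.068  0.035]
```

```bash

python3 -m inch '{"offset":[[0,0,-0.05],[0,0,-0.1],[0,0,-0.1],[0,0,0],[0,0,0]],"angular":[[0,0,0],[0,0,0],[0,0,0],[0,0,0],[0,0,0]],"jaw":[-1,-1,-1,-1,-1]}'
python3 -c "
from h import *
go(.5366,.0429,.151);print(arm.sense()['wrist_torque'].round(3))"
```

```text
time_s: 21.15
eef_pos: [0.5365, 0.0429, 0.126]
ee_rot: [0.119, 0.993, 0.0, 0.0]
ft_force: [-1.1, -0.3, -1.6]
gripper_width: 0.0133
finger_force: 58.6
t 21.15 pos [0.5365 0.0429 0.126 ] axes x [-0.972  0.237 -0.   ] tilt z [ 1.e-04  1.e-04 -1.e+00] need [-0.002  0.001 -0.624] F [-1.08 -0.35 -1.57] w 0.0133 ff 58.6
[-0.212  0.035  0.035]
```

```bash

python3 -m inch '{"offset":[[0,0,-0.08],[0,0,-0.12],[0,0,-0.12],[0,0,-0.12],[0,0,-0.12],[0,0,-0.07],[0,0,0],[0,0,0]],"angular":[[0,0,0],[0,0,0],[0,0,0],[0,0,0],[0,0,0],[0,0,0],[0,0,0],[0,0,0]],"jaw":[-1,-1,-1,-1,-1,-1,-1,-1]}'
python3 - <<'E'
from h import *
go(.5366,.0429,.151);print(arm.sense()['wrist_torque'].round(3))
a,d=arm.grab_frame("scene")
cv2.imwrite("pics/c9.png",cv2.resize(a[160:260,260:370],(660,600),interpolation=cv2.INTER_CUBIC))
E
```

```text
time_s: 21.82
eef_pos: [0.5367, 0.043, 0.1513]
ee_rot: [0.119, 0.993, 0.0, 0.0]
ft_force: [0.3, -0.1, -2.5]
gripper_width: 0.0129
finger_force: 58.6
t 21.82 pos [0.5367 0.043  0.1513] axes x [-0.972  0.237 -0.   ] tilt z [ 6.e-04  2.e-04 -1.e+00] need [ 0.002 -0.003  0.009] F [ 0.33 -0.06 -2.52] w 0.0129 ff 58.6
[-0.101  0.06   0.04 ]
```

View pics/c9.png

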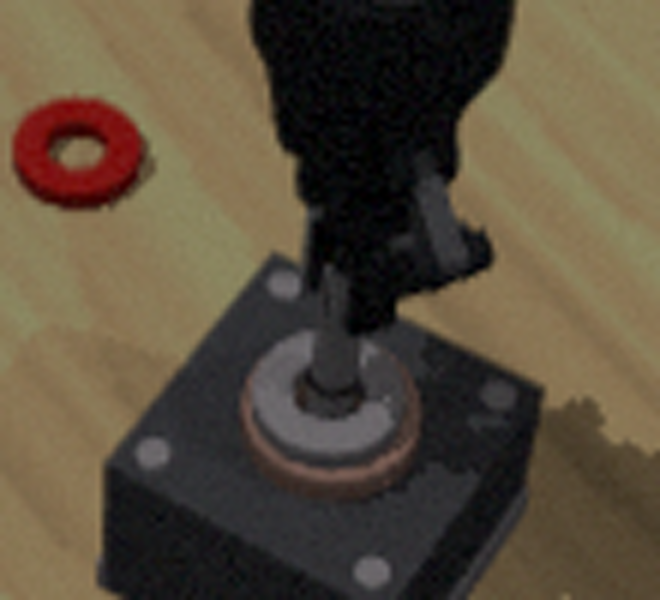

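The dark band shows just above the flange at crop (330,385). Wheel and flange lie flat, and the side force is near zero. I'll check it holds still, then hand in.

```bash

python3 -m inch '{"offset":[[0,0,0],[0,0,0],[0,0,0],[0,0,0]],"angular":[[0,0,0],[0,0,0],[0,0,0],[0,0,0]],"jaw":[-1,-1,-1,-1]}' && python3 -c "
from workcell import arm
print(arm.close_job())"
```

```text
time_s: 22.2
eef_pos: [0.5366, 0.043, 0.1509]
ee_rot: [0.119, 0.993, 0.0, -0.0]
ft_force: [0.2, -1.1, -2.7]
gripper_width: 0.0133
finger_force: 58.6
the job is handed in; nothing more can be done
None
```

I handed the job in at 22.2 s: wheel and flange lie flat on the block round the spindle, and the gripper is holding the spindle about 35 mm up with its dark band just clear of the flange; no verdict was returned.

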